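Morning safety check of the bench lathe: stop button and sprung chuck guard

ROBOT

A 6-joint arm with a two-finger parallel gripper is mounted at the origin on the work surface. World frame = base frame: x ahead of the robot, y to its left, z up, the work surface at z = 0. Lengths are in m, angles in rad, forces in N, time in s.
With the tool pointing down it reaches from about 0.25 to 0.8 m from the base axis. Payload 8.5 kg.
Tool frame: the origin (TCP) lies on the centre line of the jaws, within the pads' length; the fingertips stand 25 mm ahead of it and the grasp point (between the pads) lies 6 mm ahead of it; z points along the fingers, y is the direction in which the jaws open and shut (so a half turn about z gives the same grasp; the last joint's range is limited). The gripper opens to 85 mm and grips with 20 to 120 N. Pads are 22 mm wide; open, the fingers measure 114 mm over their backs; the gripper's body (76 mm by 85 mm) begins 54 mm behind the grasp point. The pads swing forward as they close: fully open they stand 13 mm farther back than shut.
Start: joints at [-1.11, 0.238, -0.013, 1.319, 0, 1.571], TCP at [0.233, -0.47, 0.256] pointing down, gripper open.
Joint ranges: [-2.66, 2.66], [-1.03, 1.9], [-1.14, 1.46], [-1.82, 2.27], [-1.45, 1.34], [-3.14, 3.14]. Speed limits (rad/s): [2.22, 2.22, 2.79, 3.14, 3.14, 3.14].

INTERFACE

Orientations are given as a unit quaternion [w, x, y, z].
In Python, from station import bot gives the robot as it stands. The module is installed in compiled form; this text tells all that it offers.
- The arm moves only by the tool play_rows, never from a script. Its argument "moves" is text: rows parted by semicolons, each of 4 numbers parted by spaces: the shift along the tool's x, y, z in units of 40 mm (1.0 is 40 mm), then the turn about the tool's z in units of 5 degrees (1.0 is 5 degrees). In form: tx ty tz yaw; .... A call has 1 to 20 rows; each row is the pose to reach, as a shift and turn from the pose commanded when the call began, along the tool's axes at that moment; what a row does not reach only later rows make up. A row lasts 1/12 s, in which the tool goes at most 41.7 mm and 7.16 degrees, less where a joint would pass 70% of its speed; a pose out of reach is approached as far as the arm can. A call with a gripper value outside its range is refused whole. "gripper" is the finger opening in mm, from 0 to 85.4, set as the call begins (left out, the last holds). The fingers move at their own pace and stop on an object; "force" is the grip in N (left out, the last holds). Time passes only in rows, so rows that repeat a pose let the fingers close. It gives the time, the measured TCP pose, the force and the opening at its end, in the units of the state.
- bot.get_state(): the state, without advancing time (a new reading comes with each control period).
- bot.camera(name): name is "scene" or "top" or "wrist"; returns (picture, depth): 480x640x3 uint8, red, green, blue; 480x640 float32, m along the optical axis (not along the pixel's ray), 0 where there is no reading.
- bot.camera_params(name): a dict with "fx", "fy", "cx", "cy" (pixels), "R" (3x3) and "t" (3): a world point X has camera coordinates R X + t; the wrist camera has in their place "mount" (4x4, takes a point from camera to tool coordinates, whose origin is the TCP and whose axes are the flange's). Camera axes: x right, y down, z forward; pixel columns grow to the right and rows downward; lengths in m; the calibration is good to about 2 mm. A picture is of the moment at which its call begins: read the wrist's pose just before it. camera_params takes no time and is no camera call.
- bot.hand_in(): hands the job in, once; it reports no verdict.
Trained networks look in the newest picture that a camera, given by its name, has taken for a name from the list of things; names that differ only in an ending like _2 or _b are one class to them, and where a whole thing is asked for, a point or a joint stands for the part that bears it (a point fixed in the world has none). Each returns a list of dicts, best first, with "p" (0 to 1); they miss things now and then, are a little off and sometimes report something else, mostly with a low value. They report only what shows in the picture. A call takes as long as a camera call. They do not tell look-alikes from the thing itself.
- bot.search_frame(camera, thing): "position" ([column, row] in pixels, amid what is visible of it).
- bot.masks_of(camera, thing): "region" (480x640 bool, what is visible of it) and "position" ([column, row] in pixels, amid what is visible of it).
The state is a dict: "time_s": time; "joint_positions": joint angles; "dq": joint speeds; "effort": joint torques, N m; "eef_pos": TCP position; "orientation": TCP orientation; "ft_force": force on the tool from outside, world axes, zero at the start; "ft_torque": the same for the moment, N m; "gripper_width": finger opening in m.
Only numpy, scipy, OpenCV 4.12 (cv2) and the standard library are available. Lean on these libraries where they do the work, as an engineer would, in place of code of your own. Each camera call takes 0.05 s, during which the arm holds its last target. There are 200 camera calls.

TASK

Do the lathe's morning safety check: press the red emergency-stop mushroom fully down, let it spring back up, and then turn its head clockwise until it stops to reset it. Then grip the chuck guard's yellow bar, raise it clearly past its balance point, and bring it back down to a few degrees below that point and hold it still there for the mechanic to inspect its spring: finish while still gripping the bar. Never let the guard swing loose or slam, and leave the other things on the bench alone.

Things in the scene. Friction and masses are not known exactly. Their poses are not given: they have to be found in the camera images.
- lathe: Pink bench micro-lathe (460 mm along y, 150 deep over the hinge, 145 high), fixed, turned up to 0.2 rad. Origin: centre of its underside, on the bench. x points from the bar side to the hinge side (away from the robot), y along the spindle to the headstock. Headstock (top 142 mm) 93 to 200 mm to +y of the origin, tailstock (top 113 mm) 128 to 212 mm to -y.
- guard_hinge (a point): Middle of the guard's hinge line, fixed, 75 mm to +x of the lathe's origin, 120 mm above the bench; the line runs along the lathe's y. Closed, the bar's centre is 190 mm in front of it (towards the robot) and 30 mm higher; it swings on a radius of 192 mm: 150 mm above the bench closed, 266 at 0.7 rad, 296 at the balance point (1.0), 306 at 1.15.
- guard_bar (a point): Centre of the guard's round yellow lifting bar, 12 mm thick, 120 long, along the lathe's y. It stands 50 mm in front of the amber front panel on two black arms, 8 mm wide, 52 mm either side of the middle. Pinch it at the middle from above, one finger in front, one behind, opened about 40 mm. It can turn in the grip, so the tool may stay pointing down.
- guard (a joint): Angle of the sprung chuck guard (aluminium hood 136 mm wide, 0.9 kg), rad: 0 closed, grows as the bar rises and swings back over the hinge, open stop 1.45. Balance point 1.00: below it falls shut, above it springs open. There a white line on each side of the guard is in line with a fixed red pointer at the hinge. Lifting takes 1.5 N at the bar, less near balance. Swing it slower than 2 rad/s.
- estop: Yellow emergency-stop box, 76 x 76 mm, 50 mm high, fixed to the bench, left or right of the lathe and nearer the robot. Origin: centre of its underside on the bench. The red mushroom head stands above its middle.
- estop_top (a point): Centre of the top face of the red mushroom head, 84 mm above the bench when up. The head is a disc 40 mm across and 18 mm thick with a free gap of 16 mm under its rim down to the box, so it can be pressed from above or pinched across its rim from above.
- estop_push (a joint): How far the mushroom is pressed down, m: 0 up, 0.006 fully down. Spring: about 1 N to start, 4 N when fully down; it comes up by itself when let go.
- estop_turn (a joint): Turn of the mushroom head, rad, growing clockwise seen from above; starts between 0 and 0.25, stop (reset) at 1.2, and stays where it is left. Turning takes about 0.06 N m.
- tray: Bystander: white open tray, 100 x 150 mm, 22 mm high, with turned blanks, on the other side of the lathe from the stop box. Origin under its centre.
- bit_block: Bystander: wooden block 60 x 140 x 35 mm with upright bits (to about 80 mm), beyond the lathe's right (-y) end. Origin under its centre.
- oil_jar: Bystander: amber jar 56 mm across, 90 mm high, black cap, beyond the lathe's left (+y) end. Origin under its centre.
- chuck_key: Bystander: small steel T-shaped chuck key, 70 mm, 12 mm high, lying between the robot and the lathe. Origin at its middle, on the bench.
Mind the look-alikes: they are no part of the job. What is shaped like the estop but green is not meant.

How it is judged:
By the outcome, as a careful person would: the job done as asked, in the order asked, and still so for the second after the job is handed in, while the arm keeps its last pose, push and grip.
It also fails if it takes over 58 s, if anything falls off the work surface, if the arm or the gripper's body presses on something with over 40 N, if the wrist force passes 120 N, or if a joint passes its speed limit or range.

## Working session

There is one attempt and no reset: what is moved stays moved. The work goes in short steps, Python scripts to look and compute and a tool call to move; the robot and the scene stay as the last step left them, time stands still between calls to the robot, and variables do not carry over. Pictures are saved under pics/ and viewed, about 8 in all and at most 12, crops included, and the job is handed in when it is done.

Besides the shell and the picture viewer there is one more tool, called as name(argument=value, ...) on one line, values as JSON. play_rows: Moves the arm, as the interface text tells. Its arguments: {"type":"object","properties":{"moves":{"type":"string"},"gripper":{"type":"number"},"force":{"type":"number"}},"required":["moves"]}

```bash
mkdir -p pics; cat > h.py <<'E'
from station import bot
import numpy as np, cv2
def cam(n):
    p,d=bot.camera(n); return p,d,bot.camera_params(n)
def save(p,f): cv2.imwrite('pics/'+f,cv2.cvtColor(p,cv2.COLOR_RGB2BGR))
def world(d,P):
    v,u=np.mgrid[0:480,0:640]
    c=np.stack([(u-P['cx'])/P['fx']*d,(v-P['cy'])/P['fy']*d,d],-1)
    return (c-P['t'])@P['R']   # R^T(c-t)
E
python3 - <<'E'
from h import *
a,d,P=cam('top');b,d2,P2=cam('scene')
np.savez('f.npz',a=a,d=d,b=b,d2=d2)
save(a,'top.png');save(b,'scene.png')
W=world(d,P)
for t in ['estop','guard_bar','lathe','tray','chuck_key','oil_jar','bit_block']:
    for r in bot.masks_of('top',t)[:3]:
        m=r['region']&(d>0); print(t,round(r['p'],2),np.round(r['position']),np.round(np.median(W[m],0),3),np.round(W[m][:,2].max(),3))
for t in ['estop','guard_bar']:
    W2=world(d2,P2)
    for r in bot.masks_of('scene',t)[:3]:
        m=r['region']&(d2>0); print('scene',t,round(r['p'],2),np.round(r['position']),np.round(np.median(W2[m],0),3))
print(bot.get_state())
E
```

```text
estop 0.97 [157. 295.] [0.387 0.378 0.049] 0.088
estop 0.82 [218. 275.] [0.428 0.244 0.05 ] 0.09
guard_bar 0.9 [316. 179.] [0.61  0.03  0.161] 0.168
guard_bar 0.17 [219. 276.] [0.428 0.244 0.05 ] 0.09
lathe 0.7 [317. 185.] [0.607 0.027 0.138] 0.179
tray 0.97 [457. 280.] [ 0.413 -0.272  0.006] 0.028
chuck_key 0.72 [344. 285.] [ 0.397 -0.028  0.01 ] 0.017
chuck_key 0.31 [163. 225.] [0.544 0.353 0.087] 0.095
oil_jar 0.76 [164. 224.] [0.544 0.354 0.087] 0.095
bit_block 0.86 [513. 204.] [ 0.565 -0.388  0.035] 0.08
scene estop 0.78 [374. 209.] [0.442 0.242 0.047]
scene estop 0.7 [407. 185.] [0.4   0.378 0.047]
scene guard_bar 0.59 [343. 259.] [0.63  0.024 0.158]
scene guard_bar 0.35 [287. 240.] [ 0.398 -0.03   0.009]
{'time_s': 0.55, 'joint_positions': array([-1.11000709e+00,  2.38198198e-01, -1.35336558e-02,  1.31919260e+00,
       -4.07710314e-05,  1.57080174e+00]), 'dq': array([-0.00134626, -0.00038869,  0.00117116, -0.00065166,  0.00047543,
       -0.00094245]), 'effort': array([-3.93509072e-04, -5.38232911e+01,  3.46538007e+01,  3.28341019e-03,
       -6.85269083e-05,  1.08615615e-05]), 'eef_pos': array([ 0.23340916, -0.47019919,  0.25626404]), 'orientation': array([-5.77131505e-05,  9.73576971e-01,  2.28359097e-01, -3.44761497e-05]), 'ft_force': array([0.1503078 , 0.19395225, 0.40814315]), 'ft_torque': array([ 0.03766238,  0.01463062, -0.00897825]), 'gripper_width': 0.08529753194740977}
```

View pics/top.png

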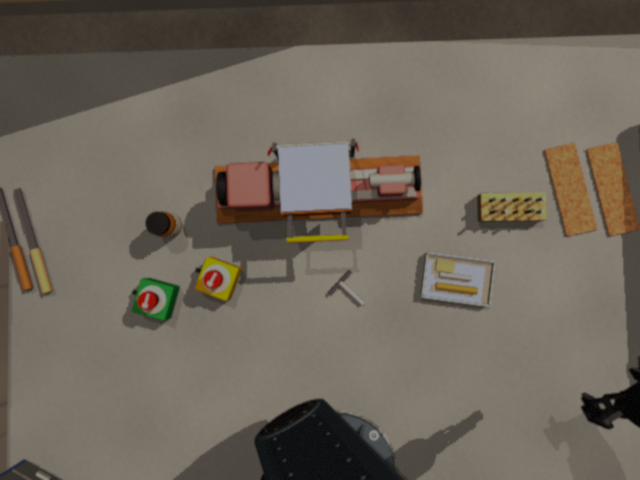

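View pics/scene.png

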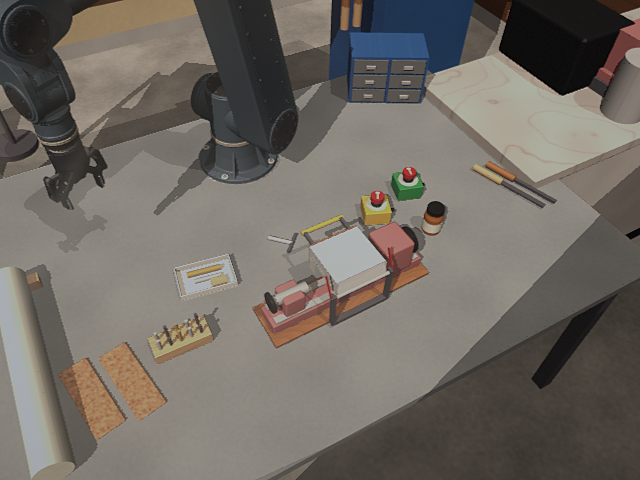

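Two candidates show in the top view: a green box at (155, 298) and a yellow one at (218, 278). The yellow one fits, since the estop is described as yellow and green is ruled out. The bar is at (317, 238) and the key at (350, 288). Next I'll measure and make one confirming crop.

```bash
python3 - <<'E'
from h import *
f=np.load('f.npz')
for n,k,dk in (('top','a','d'),('scene','b','d2')):
    a=f[k];d=f[dk];P=bot.camera_params(n);W=world(d,P)
    h=cv2.cvtColor(a,cv2.COLOR_RGB2HSV);H,S,V=[h[...,i].astype(int) for i in range(3)]
    red=((H<6)|(H>174))&(S>170)&(d>0)
    near=np.hypot(W[...,0]-.43,W[...,1]-.243)<.06
    m=near&(W[...,2]>.075); q=W[m]
    print(n,'head',m.sum(),q.mean(0),(q.min(0)+q.max(0))/2,np.ptp(q,0),np.median(q[:,2]))
    m=near&(W[...,2]>.04)&(W[...,2]<.056)
    if n=='top':
        r=cv2.minAreaRect(W[m][:,:2].astype(np.float32)*1000);print('box',r, np.median(W[m][:,2]))
    bar=(H>22)&(H<34)&(S>150)&(W[...,2]>.12)&(W[...,2]<.2)&(np.abs(W[...,1]-.03)<.1)&(W[...,0]<.56)
    q=W[bar]; print('bar',bar.sum(),q.mean(0),q.min(0),q.max(0))
    r=cv2.minAreaRect(q[:,:2].astype(np.float32)*1000);print(r)
a=f['a'][230:330,120:290];save(cv2.resize(a,None,fx=4,fy=4,interpolation=cv2.INTER_CUBIC),'crop.png')
E
```

```text
top head 287 [0.42633252 0.24978051 0.08302556] [0.42617317 0.2502618  0.08240276] [0.03924714 0.03937154 0.01432405] 0.08299194282560136
box ((425.9937744140625, 250.44140625), (76.96795654296875, 76.55289459228516), 68.61766815185547) 0.04934908935649427
bar 311 [0.50285335 0.02826598 0.15380285] [ 0.49723197 -0.0311061   0.14865431] [0.5086035  0.08558636 0.15955724]
((503.40069580078125, 27.197437286376953), (10.885845184326172, 116.7326431274414), 1.4173634052276611)
scene head 122 [0.42754724 0.25108129 0.08232729] [0.42710625 0.25190267 0.08208861] [0.04190431 0.0394791  0.01417286] 0.08275461027724273
bar 17 [0.50078468 0.03183749 0.15383326] [ 0.4931079  -0.03135011  0.14637341] [0.50691657 0.08473999 0.15881446]
((498.7773132324219, 26.823162078857422), (115.90991973876953, 13.770544052124023), 87.70387268066406)
```

View pics/crop.png

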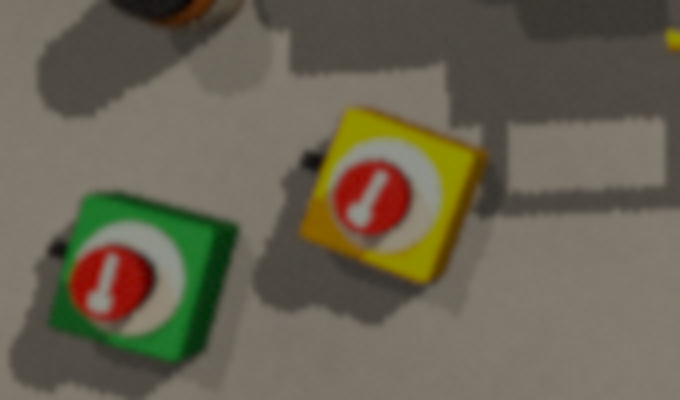

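The crop confirms the yellow box at about (390, 195). Its head centre is (0.426, 0.250) at z 0.083, and the box measures 77x77 mm, which matches. The bar centre is (0.503, 0.027), with the lathe turned about 1.4°. I'll move halfway first with the fingers closing.

play_rows(moves="0.4 -0.4 0 0; 1 -1.1 0 0; 1.6 -1.8 0 0; 2.2 -2.5 0 0; 2.8 -3.2 0 0; 3.4 -3.9 0 0; 4 -4.6 0 0; 4.6 -5.3 0 0; 5.2 -6 0 0; 5.6 -6.4 0 0; 5.8 -6.6 0 0", gripper=0, force=30)

```text
time_s: 1.47
eef_pos: [0.3241, -0.1282, 0.2566]
orientation: [-0.0, 0.973, 0.229, 0.0]
ft_force: [-0.3, -0.4, -1.0]
gripper_width: -0.0
```

```bash
python3 -c "
from h import *
s=bot.get_state();print(s['joint_positions'],s['eef_pos'],s['orientation'],s['time_s'],s['ft_force'])"
```

```text
[-3.77194396e-01 -6.76290906e-02 -3.56684406e-01  1.28099061e+00
  6.42251043e-04  2.30128704e+00] [ 0.32408965 -0.12819771  0.25661896] [-4.88826340e-05  9.73310427e-01  2.29491978e-01  4.91435996e-04] 1.4667 [-0.25468134 -0.3601838  -0.96014899]
```

play_rows(moves="0.3 -0.4 0 -1.4; 0.8 -0.9 0 -2.8; 1.3 -1.5 0 -4.2; 1.8 -2.1 0 -5.6; 2.3 -2.7 0 -7; 2.8 -3.3 0 -8.4; 3.3 -3.9 0 -9.8; 3.8 -4.5 0 -11.2; 4.3 -5 0.2 -12.6; 4.8 -5.6 0.5 -14; 5.2 -6 1 -15.4; 5.6 -6.4 1.5 -16.8; 6 -6.8 2 -18.2; 6.3 -7.1 2.4 -19.6; 6.5 -7.3 2.7 -21; 6.53 -7.38 2.9 -22.4; 6.53 -7.38 3 -23.8; 6.53 -7.38 3 -24; 6.53 -7.38 3 -24; 6.53 -7.38 3 -24")

```text
time_s: 3.13
eef_pos: [0.4267, 0.25, 0.1368]
orientation: [0.0, 0.291, 0.957, 0.0]
ft_force: [-0.4, -0.4, -0.1]
gripper_width: -0.0002
```

```bash
python3 -c "
from h import *
s=bot.get_state();print(s['joint_positions'],s['eef_pos'],s['orientation'],s['time_s'],s['ft_force'])"
```

```text
[ 5.29837202e-01  2.58503652e-01 -3.06766832e-01  1.00493460e+00
  8.92521215e-05  1.12016241e+00] [0.42671501 0.24995543 0.13677012] [1.67816874e-04 2.90895401e-01 9.56754815e-01 2.47430242e-04] 3.1333 [-0.43766323 -0.42434897 -0.12269109]
```

play_rows(moves="0 0 0.3 0; 0 0 0.55 0; 0 0 0.65 0; 0 0 0.7 0; 0 0 0.73 0; 0 0 0.76 0; 0 0 0.79 0; 0 0 0.82 0; 0 0 0.84 0; 0 0 0.84 0; 0 0 0.84 0")

```text
time_s: 4.05
eef_pos: [0.4267, 0.25, 0.103]
orientation: [0.0, 0.289, 0.957, 0.0]
ft_force: [-0.4, -1.9, 5.3]
gripper_width: 0.0002
```

play_rows(moves="0 0 0.01 0; 0 0 0.02 0; 0 0 0.03 0; 0 0 0.04 0; 0 0 0.04 0; 0 0 0.04 0")

```text
time_s: 4.55
eef_pos: [0.4269, 0.2501, 0.1027]
orientation: [0.001, 0.289, 0.957, 0.001]
ft_force: [-4.9, -4.7, 20.8]
gripper_width: 0.0002
```

It is bottomed: the force rose to 21 N with almost no travel. I'll raise, open, and check that it sprang up.

play_rows(moves="0 0 -0.05 0; 0 0 -0.12 0; 0 0 -0.2 0; 0 0 -0.35 0; 0 0 -0.7 0; 0 0 -1.1 0; 0 0 -1.3 0; 0 0 -1.3 0; 0 0 -1.3 0; 0 0 -1.3 0", gripper=62)

```text
time_s: 5.38
eef_pos: [0.4262, 0.2498, 0.1524]
orientation: [-0.0, 0.289, 0.957, -0.0]
ft_force: [0.3, -0.5, -0.1]
gripper_width: 0.0621
```

```bash
python3 - <<'E'
from h import *
s=bot.get_state();print(s['eef_pos'],s['orientation'],s['gripper_width'],s['ft_force'])
q=s['orientation']
p,d,P=cam('wrist');save(p,'w1.png')
from scipy.spatial.transform import Rotation as Ro
M=P['mount'];v,u=np.mgrid[0:480,0:640]
c=np.stack([(u-P['cx'])/P['fx']*d,(v-P['cy'])/P['fy']*d,d],-1)
T=c@M[:3,:3].T+M[:3,3]
W=T@Ro.from_quat(q[[1,2,3,0]]).as_matrix().T+s['eef_pos']
h=cv2.cvtColor(p,cv2.COLOR_RGB2HSV).astype(int)
m=(d>0)&(np.hypot(W[...,0]-.426,W[...,1]-.25)<.035)&(W[...,2]>.072)&(W[...,2]<.1)&((h[...,0]<8)|(h[...,0]>172))
q=W[m];print(m.sum(),(q.min(0)+q.max(0))/2,np.ptp(q,0),np.median(q[:,2]) if len(q) else 0)
E
```

```text
[0.42618862 0.24978539 0.15244949] [-3.47418744e-04  2.89009960e-01  9.57325978e-01 -3.06448699e-04] 0.062064087234918706 [ 0.32753836 -0.46862786 -0.08077259]
4018 [0.42248443 0.25104882 0.07894042] [0.03868349 0.03798112 0.01350817] 0.08333763919365404
```

View pics/w1.png

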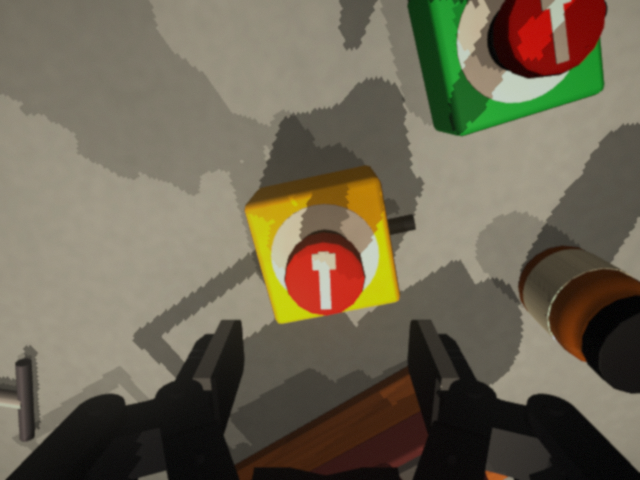

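The head is back up at z 0.083 and between the fingers. Now I'll descend and pinch.

play_rows(moves="0 0 0.4 0; 0 0 0.9 0; 0 0 1.3 0; 0 0 1.55 0; 0 0 1.65 0; 0 0 1.65 0")

```text
time_s: 5.93
eef_pos: [0.4257, 0.2495, 0.0858]
orientation: [-0.001, 0.289, 0.957, -0.001]
ft_force: [-0.8, 0.2, 0.9]
gripper_width: 0.0619
```

play_rows(moves="0 0 0 0; 0 0 0 0; 0 0 0 0; 0 0 0 0; 0 0 0 0; 0 0 0 0", gripper=30, force=25)

```text
time_s: 6.43
eef_pos: [0.4262, 0.2493, 0.0875]
orientation: [0.0, 0.289, 0.957, -0.001]
ft_force: [-2.1, -4.7, 1.3]
gripper_width: 0.0392
```

play_rows(moves="0 0 0 0.4; 0 0 0 1.2; 0 0 0 2; 0 0 0 2.8; 0 0 0 3.6; 0 0 0 4.4; 0 0 0 5.2; 0 0 0 6; 0 0 0 6.8; 0 0 0 7.6; 0 0 0 8.4; 0 0 0 9.2; 0 0 0 10; 0 0 0 10.6; 0 0 0 11; 0 0 0 11")

```text
time_s: 7.77
eef_pos: [0.4236, 0.2478, 0.0866]
orientation: [-0.0, 0.699, 0.715, -0.003]
ft_force: [-9.9, -8.9, 1.1]
gripper_width: 0.0387
```

```bash
python3 -c "
from h import *
s=bot.get_state();print(s['joint_positions'],s['eef_pos'],s['orientation'],s['ft_torque'],s['ft_force'])"
```

```text
[ 5.29754695e-01  3.06169456e-01 -3.86135279e-01  8.84890109e-01
 -8.71112831e-04  2.07859303e+00] [0.4236309  0.24778851 0.08663414] [-4.22757933e-04  6.99296359e-01  7.14824578e-01 -3.20096899e-03] [-1.72173336  1.62345489 -0.03213243] [-9.89648767 -8.87738268  1.06192244]
```

play_rows(moves="-0.03 -0.03 0 0.3; -0.05 -0.05 0 0.8; -0.05 -0.05 0 1.3; -0.05 -0.05 0 1.8; -0.05 -0.05 0 2.2; -0.05 -0.05 0 2.6; -0.05 -0.05 0 3; -0.05 -0.05 0 3; -0.05 -0.05 0 3")

```text
time_s: 8.52
eef_pos: [0.4223, 0.2467, 0.0869]
orientation: [-0.0, 0.786, 0.619, -0.002]
ft_force: [-7.6, -4.8, 1.3]
gripper_width: 0.039
```

```bash
python3 -c "
from h import *
s=bot.get_state();print(s['joint_positions'][5],s['orientation'],s['ft_torque'],s['ft_force'])"
```

```text
2.3361712304779525 [-3.97841529e-04  7.85657875e-01  6.18657163e-01 -2.20469094e-03] [-0.97327824  1.52491585  0.56211199] [-7.55895658 -4.83810976  1.33665337]
```

play_rows(moves="0 0 0 0.4; 0 0 0 0.8; 0 0 0 1.2; 0 0 0 1.6; 0 0 0 1.6; 0 0 0 1.6")

```text
time_s: 9.02
eef_pos: [0.422, 0.2475, 0.087]
orientation: [-0.001, 0.827, 0.563, -0.002]
ft_force: [-10.1, -0.6, 0.5]
gripper_width: 0.0387
```

```bash
python3 -c "
from h import *
s=bot.get_state();print(s['joint_positions'][5],s['orientation'],s['ft_torque'],s['ft_force'])"
```

```text
2.4758629918315256 [-0.00117312  0.82675967  0.56255049 -0.00200677] [-0.10780149  1.97594071  0.41057288] [-10.1099932   -0.62471094   0.5294094 ]
```

Axial torque reached 0.56 N m and then slipped, so the head is at its stop. I'll release, rise and check the head.

play_rows(moves="0 0 0 0; 0 0 0 0; 0 0 0 0; 0 0 0 0; 0 0 -0.3 0; 0 0 -0.9 0; 0 0 -1.6 0; 0 0 -2.4 0; 0 0 -3.2 0; 0 0 -3.7 0; 0 0 -4 0; 0 0 -4 0", gripper=62)

```text
time_s: 10.02
eef_pos: [0.4259, 0.2486, 0.2501]
orientation: [0.0, 0.827, 0.562, 0.003]
ft_force: [-0.4, -0.1, -0.2]
gripper_width: 0.0622
```

```bash
python3 - <<'E'
from h import *
s=bot.get_state();print(s['eef_pos'],s['orientation'],s['gripper_width'],s['joint_positions'],s['ft_force'])
p,d,P=cam('wrist');b,d2,P2=cam('scene')
save(np.hstack([cv2.resize(p,(400,300)),cv2.resize(cv2.resize(b[150:240,330:450],None,fx=3.333,fy=3.333),(400,300))]),'w2.png')
E
```

```text
[0.42588375 0.24859637 0.25008264] [1.51983780e-04 8.27117350e-01 5.62022909e-01 2.66767471e-03] 0.06217969619291009 [ 5.28326632e-01  1.82041329e-01 -1.02860802e-01  1.28055055e+00
  6.19590322e-05  2.47625561e+00] [-0.35135443 -0.12966032 -0.2051058 ]
```

View pics/w2.png

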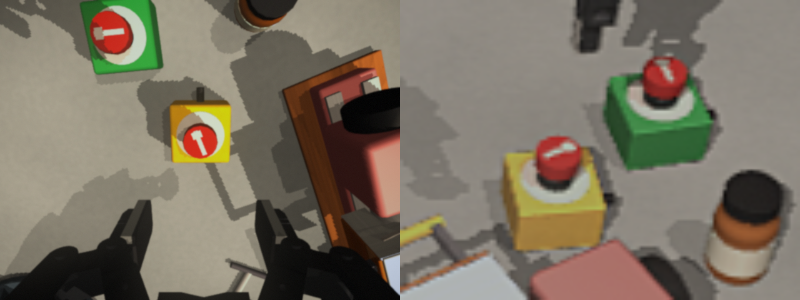

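The estop mark has turned clearly clockwise relative to the green look-alike's. I'll put a number on its angle against the box, before and after.

```bash
python3 - <<'E'
from h import *
p,d,P=cam('wrist')
def ang(bgr,cx,cy,r,off,name):
    h=cv2.cvtColor(bgr,cv2.COLOR_BGR2HSV).astype(int)
    v,u=np.mgrid[0:480,0:640]
    redm=(((h[...,0]<8)|(h[...,0]>172))&(h[...,1]>150)&(np.hypot(u-cx,v-cy)<r)).astype(np.uint8)
    cs,_=cv2.findContours(redm,cv2.RETR_EXTERNAL,cv2.CHAIN_APPROX_NONE)
    c=max(cs,key=cv2.contourArea);hull=np.zeros_like(redm);cv2.drawContours(hull,[c],-1,1,-1)
    hull=cv2.erode(hull,np.ones((3,3),np.uint8))
    w=(hull>0)&(h[...,1]<130)&(h[...,2]>80)
    y,x=np.nonzero(w);X=np.stack([x,-y],1).astype(float);X-=X.mean(0)
    e=np.linalg.svd(X,full_matrices=False)[2][0];a=np.degrees(np.arctan2(e[1],e[0]))%180
    yel=((h[...,0]>20)&(h[...,0]<34)&(h[...,1]>150)&(np.hypot(u-cx,v-cy)<3.2*r))
    yy,xx=np.nonzero(yel);br=cv2.minAreaRect(np.stack([xx,yy],1).astype(np.float32))
    print(name,w.sum(),'mark image',round(a,1),'world',round((a+off)%180,1),'box',br)
# world angle = image angle(ccw) + tool x angle + const
ang(cv2.imread('pics/w1.png'),325,275,45,146.4,'before')
q=bot.get_state()['orientation'];t=np.degrees(2*np.arctan2(q[2],q[1]))
ang(cv2.cvtColor(p,cv2.COLOR_RGB2BGR),320,222,32,t,'after')
E
```

```text
before 873 mark image 92.8 world 59.2 box ((322.11053466796875, 253.95516967773438), (121.57609558105469, 136.17083740234375), 79.2156982421875)
after 450 mark image 112.2 world 0.6 box ((323.4999694824219, 212.99996948242188), (94.99998474121094, 91.99998474121094), -0.0)
```

The head turned 58.6° from a start of roughly 10°, so it is at its stop (68.8°), which agrees with the torque. Now to the bar.

play_rows(moves="-0.3 0.25 0 -0.3; -0.8 0.7 0 -0.9; -1.4 1.2 0 -1.5; -2 1.7 0 -2.1; -2.6 2.25 0 -2.7; -3.2 2.75 0 -3.3; -3.7 3.2 0 -3.9; -4.1 3.55 0 -4.4; -4.35 3.75 0 -4.6; -4.44 3.83 0 -4.6; -4.44 3.83 0 -4.6; -4.44 3.83 0 -4.6", gripper=40)

```text
time_s: 11.17
eef_pos: [0.5012, 0.0267, 0.2463]
orientation: [-0.001, 0.699, 0.715, -0.0]
ft_force: [0.3, 0.9, 0.2]
gripper_width: 0.0398
```

```bash
cat >> h.py <<'E'
from scipy.spatial.transform import Rotation as Ro
def wrist():
    s=bot.get_state();p,d,P=cam('wrist');M=P['mount'];v,u=np.mgrid[0:480,0:640]
    c=np.stack([(u-P['cx'])/P['fx']*d,(v-P['cy'])/P['fy']*d,d],-1)
    T=c@M[:3,:3].T+M[:3,3]
    return s,p,d,T@Ro.from_quat(s['orientation'][[1,2,3,0]]).as_matrix().T+s['eef_pos']
E
python3 - <<'E'
from h import *
s,p,d,W=wrist();save(p,'w3.png')
print(s['eef_pos'],s['orientation'],s['gripper_width'],s['joint_positions'])
h=cv2.cvtColor(p,cv2.COLOR_RGB2HSV).astype(int)
m=(d>0)&(h[...,0]>22)&(h[...,0]<34)&(h[...,1]>150)&(W[...,2]>.13)&(W[...,2]<.18)
q=W[m];print(m.sum(),q.mean(0),q.min(0),q.max(0),cv2.minAreaRect(q[:,:2].astype(np.float32)*1000))
E
```

```text
[0.50117675 0.02668604 0.24627849] [-6.84531638e-04  6.98795282e-01  7.15321226e-01 -4.78230428e-04] 0.039815421078661775 [ 5.29947239e-02  2.03441164e-01 -8.52130895e-02  1.28377302e+00
  3.59413657e-04  1.60041900e+00]
2884 [0.501151   0.03289959 0.15399931] [ 0.4964318  -0.03277033  0.14986091] [0.50582861 0.08712067 0.15717757] ((501.3496398925781, 27.199325561523438), (7.834954261779785, 119.86080932617188), 1.0254555940628052)
```

View pics/w3.png

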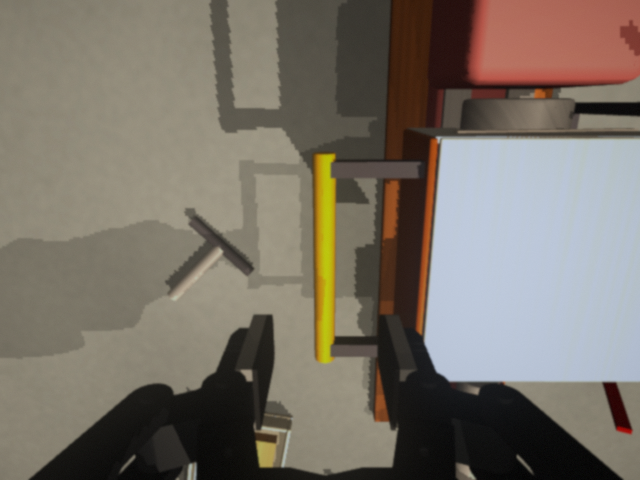

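The bar (325, 255) lies between the fingers at x≈0.502, y≈0.027, clear of the panel. I'll descend and grip.

play_rows(moves="0 0.02 0.4 0; 0 0.02 1 0; 0 0.02 1.5 0; 0 0.02 1.9 0; 0 0.02 2.15 0; 0 0.02 2.25 0; 0 0.02 2.25 0; 0 0.02 2.25 0")

```text
time_s: 11.88
eef_pos: [0.5027, 0.0268, 0.1577]
orientation: [0.0, 0.698, 0.716, 0.0]
ft_force: [0.4, -1.2, 0.9]
gripper_width: 0.04
```

play_rows(moves="0 0 0 0; 0 0 0 0; 0 0 0 0; 0 0 0 0; 0 0 0 0; 0 0 0 0", gripper=5, force=40)

```text
time_s: 12.38
eef_pos: [0.5002, 0.0265, 0.1571]
orientation: [-0.002, 0.698, 0.716, -0.001]
ft_force: [-8.7, -0.4, 2.4]
gripper_width: 0.0104
```

```bash
cat > arc.py <<'E'
from h import *
import sys
# guard angle from the TCP (grasp point 6 mm below): hinge HX along lathe x, HZ; bar offset 192 mm
HX,HZ,R,A0=0.692,0.120,np.hypot(.19,.03),np.arctan2(.03,.19)
s=bot.get_state();x,y,z=s['eef_pos']
print('pos',s['eef_pos'].round(4),'F',s['ft_force'].round(1),'w',s['gripper_width'].round(4),'t',s['time_s'])
q=s['orientation'];t=2*np.arctan2(q[2],q[1]);L=t-np.pi/2
print('yaw',t,'guard est',np.arctan2(z-.006-HZ,HX-x)-A0,'r',np.hypot(z-.006-HZ,HX-x))
if len(sys.argv)>1:
    g0,g1,n=float(sys.argv[1]),float(sys.argv[2]),int(sys.argv[3])
    f=np.linspace(0,1,n+1)[1:];g=g0+(g1-g0)*(3*f**2-2*f**3)
    b=lambda g:np.array([-R*np.cos(g+A0),R*np.sin(g+A0)])
    for k in g: 
        dd=(b(k)-b(g0))/.04;print(round(k,3),'ty %.2f tz %.2f'%(dd[0],-dd[1]))
E
python3 arc.py 0 0.45 18
```

```text
Traceback (most recent call last):
  File "arc.py", line 6, in <module>
    print('pos',s['eef_pos'].round(4),'F',s['ft_force'].round(1),'w',s['gripper_width'].round(4),'t',s['time_s'])
                                                                     ^^^^^^^^^^^^^^^^^^^^^^^^
AttributeError: 'float' object has no attribute 'round'
```

```bash
sed -i "s/s\['gripper_width'\].round(4)/s['gripper_width']/; s/HX,HZ,R,A0=0.692/HX,HZ,R,A0=0.690/" arc.py; python3 arc.py 0 0.45 18
```

```text
pos [0.5002 0.0265 0.1571] F [-8.7 -0.4  2.4] w 0.010449280942126426 t 12.3833
yaw 1.5952671616742125 guard est 0.005917991058029343 r 0.19232407155806638
0.004 ty 0.00 tz -0.02
0.015 ty 0.01 tz -0.07
0.033 ty 0.03 tz -0.16
0.057 ty 0.05 tz -0.27
0.085 ty 0.08 tz -0.40
0.117 ty 0.12 tz -0.55
0.151 ty 0.17 tz -0.71
0.188 ty 0.22 tz -0.87
0.225 ty 0.29 tz -1.04
0.262 ty 0.36 tz -1.21
0.299 ty 0.43 tz -1.36
0.333 ty 0.51 tz -1.51
0.365 ty 0.58 tz -1.65
0.393 ty 0.65 tz -1.76
0.417 ty 0.71 tz -1.86
0.435 ty 0.76 tz -1.93
0.446 ty 0.79 tz -1.98
0.45 ty 0.80 tz -1.99
```

play_rows(moves="-0.02 0 0 0; -0.05 0 -0.07 0; -0.03 0 -0.16 0; 0 0 0 0", gripper=300)

```text
out of range
```

That call was malformed (wrong columns and opening) and was refused, so nothing moved. Here is the correct first lift.

play_rows(moves="0 -0.03 -0.02 0; 0 -0.05 -0.07 0; 0 -0.03 -0.16 0; 0 -0.01 -0.27 0; 0 0.02 -0.4 0; 0 0.06 -0.55 0; 0 0.11 -0.71 0; 0 0.16 -0.87 0; 0 0.23 -1.04 0; 0 0.3 -1.21 0; 0 0.37 -1.36 0; 0 0.45 -1.51 0; 0 0.52 -1.65 0; 0 0.59 -1.76 0; 0 0.65 -1.86 0; 0 0.7 -1.93 0; 0 0.73 -1.98 0; 0 0.74 -1.99 0")

```text
time_s: 13.88
eef_pos: [0.5302, 0.0272, 0.2376]
orientation: [-0.001, 0.698, 0.716, -0.001]
ft_force: [-12.9, 2.4, 5.8]
gripper_width: 0.0103
```

```bash
python3 arc.py 0.45 1.15 20
```

```text
pos [0.5302 0.0272 0.2376] F [-12.9   2.4   5.8] w 0.010318827650829874 t 13.8833
yaw 1.595348913724051 guard est 0.4533002025313242 r 0.19489820883846332
0.455 ty 0.01 tz -0.02
0.47 ty 0.05 tz -0.08
0.493 ty 0.12 tz -0.17
0.523 ty 0.21 tz -0.28
0.559 ty 0.32 tz -0.41
0.601 ty 0.46 tz -0.56
0.647 ty 0.61 tz -0.72
0.696 ty 0.79 tz -0.88
0.748 ty 0.98 tz -1.04
0.8 ty 1.18 tz -1.19
0.852 ty 1.39 tz -1.33
0.904 ty 1.60 tz -1.45
0.953 ty 1.81 tz -1.56
0.999 ty 2.01 tz -1.66
1.041 ty 2.20 tz -1.74
1.077 ty 2.36 tz -1.80
1.107 ty 2.50 tz -1.84
1.13 ty 2.60 tz -1.88
1.145 ty 2.67 tz -1.89
1.15 ty 2.70 tz -1.90
```

The force is mainly radial, so my path is about 3 mm too far inside. I'll shift by that amount and go on in two halves.

play_rows(moves="0 -0.03 -0.02 0; 0 -0.03 -0.08 0; 0 0.04 -0.17 0; 0 0.13 -0.28 0; 0 0.24 -0.41 0; 0 0.38 -0.56 0; 0 0.53 -0.72 0; 0 0.71 -0.88 0; 0 0.88 -1.02 0; 0 1 -1.12 0; 0 1.05 -1.17 0; 0 1.05 -1.17 0")

```text
time_s: 14.88
eef_pos: [0.5739, 0.0282, 0.2855]
orientation: [-0.0, 0.698, 0.716, 0.0]
ft_force: [-9.7, 1.8, 8.5]
gripper_width: 0.0107
```

```bash
python3 arc.py 0.785 1.17 15
```

```text
pos [0.5739 0.0282 0.2855] F [-9.7  1.8  8.5] w 0.01070566227767885 t 14.8833
yaw 1.5953787479922747 guard est 0.7848410591996757 r 0.19725477127961769
0.79 ty 0.02 tz -0.01
0.804 ty 0.07 tz -0.05
0.825 ty 0.16 tz -0.11
0.853 ty 0.27 tz -0.18
0.885 ty 0.40 tz -0.26
0.921 ty 0.55 tz -0.35
0.958 ty 0.71 tz -0.43
0.997 ty 0.88 tz -0.51
1.034 ty 1.05 tz -0.58
1.07 ty 1.21 tz -0.64
1.102 ty 1.36 tz -0.69
1.13 ty 1.48 tz -0.73
1.151 ty 1.58 tz -0.76
1.165 ty 1.64 tz -0.77
1.17 ty 1.67 tz -0.78
```

play_rows(moves="0 0 -0.04 0; 0 0.04 -0.1 0; 0 0.13 -0.16 0; 0 0.24 -0.23 0; 0 0.37 -0.31 0; 0 0.52 -0.4 0; 0 0.68 -0.48 0; 0 0.85 -0.56 0; 0 1.02 -0.63 0; 0 1.18 -0.69 0; 0 1.33 -0.74 0; 0 1.45 -0.78 0; 0 1.55 -0.81 0; 0 1.61 -0.82 0; 0 1.64 -0.83 0; 0 1.64 -0.83 0; 0 1.64 -0.83 0")

```text
time_s: 16.3
eef_pos: [0.6403, 0.0298, 0.3182]
orientation: [0.001, 0.698, 0.716, 0.001]
ft_force: [-3.0, 2.9, 7.7]
gripper_width: 0.0101
```

```bash
cat > plane.py <<'E'
from h import *
def fit(W,sel):
    q=W[sel];best=None;rng=np.random.default_rng(0)
    for _ in range(400):
        a,b,c=q[rng.choice(len(q),3,replace=False)];n=np.cross(b-a,c-a);L=np.linalg.norm(n)
        if L<1e-5: continue
        n/=L;i=np.abs((q-a)@n)<.003
        if best is None or i.sum()>best.sum(): best=i
    g=q[best];n=np.linalg.svd(g-g.mean(0),full_matrices=False)[2][2]
    n*=np.sign(n[2]) or 1
    return n,best.sum(),g.mean(0)
if __name__=='__main__':
    f=np.load('f.npz')
    for n,dk in (('top','d'),('scene','d2')):
        P=bot.camera_params(n)
        a0,b0=(f['a'],f['d']) if n=='top' else (f['b'],f['d2'])
        p,d,_=cam(n)
        for tag,pp,dd in (('closed',a0,b0),('now',p,d)):
            W=world(dd,P);S=cv2.cvtColor(pp,cv2.COLOR_RGB2HSV)[...,1]
            sel=(dd>0)&(S<70)&(np.abs(W[...,1]-.027)<.066)&(W[...,0]>.54)&(W[...,0]<.85)&(W[...,2]>.13)&(W[...,2]<.34)
            nn,c,m=fit(W,sel);print(n,tag,sel.sum(),c,nn.round(3),m.round(3),'tilt',np.arctan2(nn[0],nn[2]).round(3))
E
python3 plane.py; python3 arc.py
```

```text
top closed 4450 3967 [-0.006 -0.001  1.   ] [0.62  0.027 0.161] tilt -0.006
top now 4 4 [ 0.037 -0.999  0.039] [ 0.675 -0.036  0.249] tilt 0.764
scene closed 2918 1954 [-0.003 -0.001  1.   ] [0.622 0.026 0.16 ] tilt -0.003
scene now 3224 2231 [0.915 0.018 0.403] [0.699 0.027 0.206] tilt 1.156
pos [0.6402 0.0298 0.3181] F [-2.1  2.3  7.4] w 0.01012276471543463 t 16.4
yaw 1.5953152509965112 guard est 1.1606269042011554 r 0.19847432665307746
```

The hood plane fit gives 1.159 rad and kinematics gives 1.161, so the guard is past balance. Now I'll bring it back to about 0.94.

```bash
python3 arc.py 1.16 0.94 14|tail -14
```

```text
1.157 ty -0.01 tz 0.00
1.148 ty -0.06 tz 0.02
1.134 ty -0.12 tz 0.03
1.116 ty -0.20 tz 0.06
1.096 ty -0.30 tz 0.09
1.073 ty -0.40 tz 0.12
1.05 ty -0.50 tz 0.16
1.027 ty -0.61 tz 0.20
1.004 ty -0.71 tz 0.24
0.984 ty -0.80 tz 0.28
0.966 ty -0.87 tz 0.32
0.952 ty -0.93 tz 0.35
0.943 ty -0.97 tz 0.37
0.94 ty -0.99 tz 0.38
```

play_rows(moves="0 -0.01 -0.01 0; 0 -0.06 0 0; 0 -0.12 0.01 0; 0 -0.2 0.03 0; 0 -0.3 0.06 0; 0 -0.4 0.09 0; 0 -0.5 0.12 0; 0 -0.61 0.16 0; 0 -0.71 0.2 0; 0 -0.8 0.24 0; 0 -0.87 0.28 0; 0 -0.93 0.31 0; 0 -0.97 0.33 0; 0 -0.98 0.34 0; 0 -0.98 0.34 0; 0 -0.98 0.34 0; 0 -0.98 0.34 0")

```text
time_s: 17.82
eef_pos: [0.6005, 0.0288, 0.3032]
orientation: [-0.0, 0.698, 0.716, 0.0]
ft_force: [1.8, 2.6, -1.7]
gripper_width: 0.0102
```

```bash
python3 plane.py|tail -1; python3 arc.py; python3 - <<'E'
from h import *
b,d,P=cam('scene');save(cv2.resize(b[150:330,240:480],(800,600),interpolation=cv2.INTER_CUBIC),'s2.png')
E
```

```text
scene now 3643 2334 [0.805 0.022 0.593] [0.679 0.027 0.205] tilt 0.936
pos [0.6005 0.0288 0.3032] F [ 2.1  3.  -1.5] w 0.010611862121014616 t 17.9167
yaw 1.595250576700369 guard est 0.9465806089747398 r 0.19853228841895765
```

View pics/s2.png

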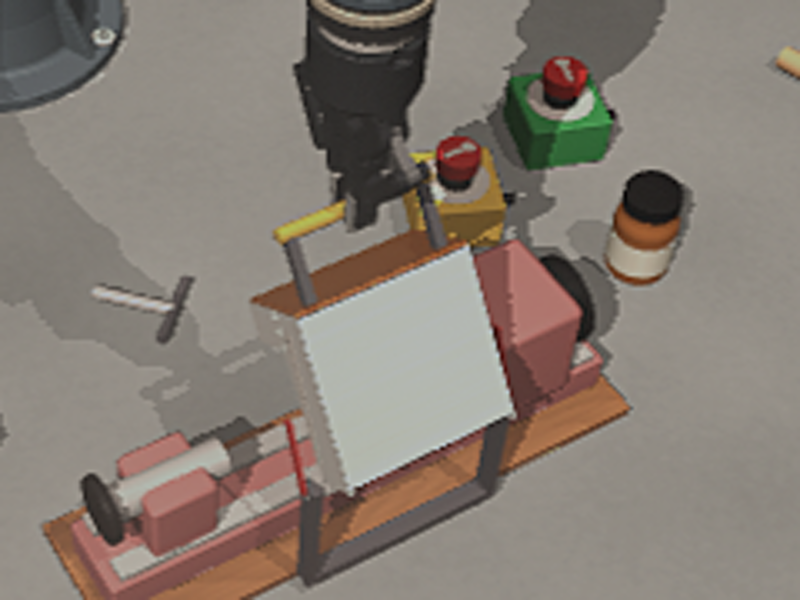

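The bar is held in the jaws at about (350, 210), the guard is at about 0.94 rad (3.5° below balance), and the other items haven't moved. I'll hold for a second, check it is still, and hand in.

play_rows(moves="0 0 0 0; 0 0 0 0; 0 0 0 0; 0 0 0 0; 0 0 0 0; 0 0 0 0; 0 0 0 0; 0 0 0 0; 0 0 0 0; 0 0 0 0; 0 0 0 0; 0 0 0 0")

```text
time_s: 18.97
eef_pos: [0.6004, 0.0288, 0.3031]
orientation: [-0.0, 0.698, 0.716, 0.0]
ft_force: [1.2, 4.1, 0.8]
gripper_width: 0.01
```

```bash
python3 plane.py|tail -1; python3 arc.py; python3 -c "
from station import bot
print(bot.hand_in())"
```

```text
scene now 3644 2365 [0.797 0.022 0.604] [0.679 0.027 0.205] tilt 0.922
pos [0.6004 0.0288 0.3031] F [1.1 4.  1.5] w 0.010146685135423137 t 19.0667
yaw 1.595292466955069 guard est 0.9459351862063851 r 0.1985169315676552
the job is handed in; nothing more can be done
None
```

The safety check is done and handed in at about 19 s, with the gripper still holding the guard bar below the balance point.

- **Emergency stop (yellow box, not the green look-alike):** I pressed it to its bottom, where the force reached about 21 N with no further travel. It sprang back to z ≈ 83 mm. I then turned it clockwise until the torque rose to about 0.56 N m and the grip slipped. The head turned about 59° from a start of about 10°, which matches the 1.2 rad stop. The start angle is only an estimate, from the mark against the box edges.
- **Guard:** I lifted it slowly, gripped throughout, to about 1.16 rad; the hood's tilt and the arm position agreed. I then lowered it to just below balance.
- **Final hold:** the arm position gives 0.946 rad. The hood's tilt read 0.936 and then 0.922 after the one-second hold. The two differ by about 0.02 rad, but both put the guard about 3–4.5° below balance. The gripper position stayed within 0.1 mm over that second.
- **Failures and disagreements:** One malformed move call was refused and moved nothing. While lifting, the tool sat 3–6 mm further out from the hinge than my model said, so I shifted the path outward. Forces there stayed under 15 N.
- **Other things on the bench:** none that shows in the last picture looked moved (chuck key, oil jar, green box). The tray and bit block were outside that crop, so I didn't recheck them.

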